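Slide the latched pine box home into its bay

TASK

Lift the latched pine box off the board-game carton, set it down flat on the ledge short of its place and let go of it, then push it into the empty bay of the low two-bay rack until it sits fully home against the back wall, with its latch end facing out of the mouth. Keep the box upright all the while, without tipping it or letting it fall, and leave the tin in the other bay and the other loose things on the ledge where they are.

Things in the scene. Friction and masses are not known exactly. Their poses are not given: they have to be found in the camera images.
- pine_box: Pale pine box, 125 (x) x 58 (y) x 42 (z) mm, about 0.4 kg, lid shut; a dark steel toggle latch is on its -x end: a plate 26 mm wide, 4 mm proud, at heights 11 to 37 mm, and a 2 mm strap on the lid. Origin: centre of the underside; x along its length, away from the latch. It starts on the carton.
- box_latch (a point): Outer face of the box's latch, at (-66.5, 0, 24) mm in the box's frame.
- rack: Fixed low cedar rack, 127 (x) x 188 (y) mm, with two bays side by side, each 76 mm wide, 115 mm deep from mouth to back wall, 56 mm high inside, under a clear plastic roof (top at 62 mm). Dividers and back wall 12 mm thick. Origin: on the ledge, middle of the mouth plane, under the middle divider; x points into the bays; bay centre lines at y = +44 and -44 mm.
- bay: The empty bay, with a flat cork lining (look only, flush with the ledge). Origin: on the ledge where the centre of the box's underside is when the box is fully home: 52.5 mm in from the mouth, on the bay's centre line. x points into the bay. At home the box's pine end stands 10 mm out of the mouth.
- tin: Steel tin 112 x 64 x 36 mm that fills the other bay of the rack. Origin: centre of its underside.
- carton: Fixed flat board-game carton with a charcoal-grey lid, 240 (x) x 220 (y) x 50 (z) mm. Origin: centre of the underside; top at 50 mm.
- canister: Clear screw-top plastic canister, 72 mm across, 92 mm tall, loose. Origin: centre of the underside.
- rook: Black ceramic rook, 38 mm across, 71 mm tall, loose. Origin: centre of the underside.
- pawn: Pine pawn, 32 mm across, 50 mm tall, loose. Origin: centre of the underside.
- dice_cup: Brown dice cup, 72 mm across, 85 mm tall, loose, open top. Origin: centre of the underside.
- card_box: Cardboard box of playing cards lying flat, 65 (x) x 92 (y) x 20 (z) mm, loose. Origin: centre of the underside.
- buzzer_base: Steel buzzer with a round press button 44 mm across, fixed on the ledge, under 50 mm tall; not used. Origin: centre of the underside.
Mind the look-alikes: they are no part of the job. There is more than one size of the pine_box; the job needs the middle-sized.

How it is judged (in metres and radians):
On the way:
1. the box stands flat on the ledge, let go, still at least 40 mm short of home (height (world z) of pine_box below 0.008 m and angle between pine_box's own z axis and vertical below 0.1 rad and contact force between the fingers and pine_box below 0.3 N and x of pine_box in the frame of bay below -0.04 m), for 0.2 s.
At the end, for the whole second after the job is handed in: The box rests flat on the ledge in the empty bay, within 10 mm of fully home against the back wall and 14 mm of the bay's centre line, within 0.2 rad of straight, latch end out, and still (x of pine_box in the frame of bay between -0.01 and 0.008 m and y of pine_box in the frame of bay between -0.014 and 0.014 m and x of box_latch in the frame of bay below -0.05 m and angle between the x axis of pine_box and the x axis of bay, either way round below 0.2 rad and height (world z) of pine_box below 0.008 m and angle between pine_box's own z axis and vertical below 0.1 rad and linear speed of pine_box below 0.02 m/s); the robot touches nothing.
It fails at once if the box is tipped by more than 0.5 rad (angle between pine_box's own z axis and vertical above 0.5 rad).
It fails at once if the tin is moved by more than 20 mm (distance of tin from where it was at the start of the episode above 0.02 m).
It fails at once if another loose thing (canister, rook, pawn, dice cup, card box) is moved by more than 30 mm (distance of any of canister, rook, pawn, dice_cup, card_box from where it was at the start of the episode above 0.03 m).
It also fails if it takes over 56 s, if anything falls off the work surface, if the arm or the gripper's body presses on something with over 40 N, if the wrist force passes 120 N, or if a joint passes its speed limit or range.

ROBOT

A 6-joint arm with a two-finger parallel gripper is mounted at the origin on the work surface. World frame = base frame: x ahead of the robot, y to its left, z up, the work surface at z = 0. Lengths are in mm, angles in rad, forces in N, time in s.
With the tool pointing down it reaches from about 400 to 925 mm from the base axis. Payload 12.5 kg.
Tool frame: the origin (TCP) lies at the very end of the fingers, on their centre line; the grasp point (between the pads) lies 19 mm behind it (env.grip_point_offset is the distance from the TCP to the grasp point, in mm); z points along the fingers, y is the direction in which the jaws open and shut (so a half turn about z gives the same grasp; the last joint's range is limited). The gripper opens to 95 mm and grips with 3 to 60 N. Pads are 20 mm wide; open, the fingers measure 119 mm over their backs; the gripper's body (75 mm by 180 mm) begins 59 mm behind the grasp point.
Start: joints at [1.068, 0.491, 1.559, -0, 1.092, -0.106], TCP at [241.528, 576.464, 214.661] pointing down, gripper open.
Joint ranges: [-3.1, 3.1], [-0.84, 2.19], [0.05, 2.79], [-1.13, 4.28], [0.06, 2.93], [-2.69, 2.69]. Speed limits (rad/s): [2.22, 2.22, 2.79, 3.14, 3.14, 3.14].

INTERFACE

Orientations are given as [roll, pitch, yaw] about the fixed x, y, z axes, in that order (R = Rz(yaw) Ry(pitch) Rx(roll)).
In Python, from cell import env gives the robot as it stands.
- The arm moves only by the tool drive_tool, never from a script. Its argument "commands" is a list of rows, each an object of numbers: "dx", "dy", "dz": the shift along the world's x, y, z in mm; "yaw": the turn about the world's z in degrees. In form: [{"dx": .., "dy": .., "dz": .., "yaw": ..}, ...]. A call has 1 to 5 rows; each row shifts and turns the commanded pose from where the row before left it; what a row does not reach is not made up. A row lasts 1/12 s, in which the tool goes at most 41.7 mm and 7.16 degrees, less where a joint would pass 70% of its speed; a pose out of reach is approached as far as the arm can. A call with a gripper value outside its range is refused whole. "grip" is the opening, from 0 (shut) to 1 (fully open), set as the call begins (left out, the last holds). The fingers move at their own pace and stop on an object; the grip force is fixed at half the most. Time passes only in rows, so rows that do not move let the fingers close. It gives the time, the measured TCP pose, the force and the opening at its end, in the units of the state.
- env.state(): the state, without advancing time (a new reading comes with each control period).
- env.read_camera(name): name is "scene" or "side" or "wrist"; returns the picture (420x560x3 uint8, red, green, blue); there is no depth.
- env.calibration(name): a dict with "intrinsics" (3x3 intrinsics, pixels), "rvec" (rotation vector, rad) and "tvec" (3), from world to camera coordinates, as OpenCV has them. Camera axes: x right, y down, z forward; pixel columns grow to the right and rows downward; lengths in mm; the calibration is good to about 2 mm. A picture is of the moment at which its call begins: read the wrist's pose just before it. calibration takes no time and is no camera call; for the wrist camera it gives the pose at the moment of the call.
- env.job_done(): hands the job in, once; it reports no verdict.
Trained networks look in the newest picture that a camera, given by its name, has taken for a name from the list of things; names that differ only in an ending like _2 or _b are one class to them, and where a whole thing is asked for, a point or a joint stands for the part that bears it (a point fixed in the world has none). Each returns a list of dicts, best first, with "conf" (0 to 1); they miss things now and then, are a little off and sometimes report something else, mostly with a low value. They report only what shows in the picture. A call takes as long as a camera call. They do not tell look-alikes from the thing itself.
- env.trace(query, camera): "pixels" (420x560 bool, what is visible of it) and "pixel" ([column, row] in pixels, amid what is visible of it).
- env.place_of(query, camera): "pixel" ([column, row] in pixels: a listed point, or the origin of a listed thing).
The state is a dict: "t": time; "joints": joint angles; "qvel": joint speeds; "tau": joint torques, N m; "eef_pos": TCP position; "tcp_rot": TCP orientation; "ft_force": force on the tool from outside, world axes, zero at the start; "moment": the same for the moment, N m; "opening": opening from 0.0 (shut) to 1.0 (fully open).
Only numpy, scipy, OpenCV 4.12 (cv2) and the standard library are available. Lean on these libraries where they do the work, as an engineer would, in place of code of your own. Each camera call takes 0.05 s, during which the arm holds its last target.

## Working session

There is one attempt and no reset: what is moved stays moved. The work goes in short steps, Python scripts to look and compute and a tool call to move; the robot and the scene stay as the last step left them, time stands still between calls to the robot, and variables do not carry over. Pictures are saved under pics/ and viewed, and the job is handed in when it is done.

Besides the shell and the picture viewer there is one more tool, called after "Emit:" by a JSON object that holds its "method" and its "body", one argument or row to a line. drive_tool: Moves the arm, as the interface text tells. Its arguments: {"type":"object","properties":{"commands":{"type":"array"},"grip":{"type":"number"}},"required":["commands"]}

```bash
mkdir -p pics; ls; python3 - <<'E'
from cell import env
import cv2
print(env.state())
for n in ("scene","side","wrist"):
    im=env.read_camera(n); cv2.imwrite(f"pics/{n}0.png",im[:,:,::-1])
    c=env.calibration(n); print(n,c)
    for q in ("pine_box","rack","tin","bay","box_latch"):
        r=env.place_of(q,n); print(q,[(x['conf'],x['pixel']) for x in r])
E
```

```text
pics
{'t': 0.0, 'joints': array([ 1.06838266e+00,  4.91561579e-01,  1.55944534e+00, -8.44844228e-06,
        1.09167326e+00, -1.05583845e-01]), 'qvel': array([-3.25881737e-04,  4.27603953e-04, -1.17908778e-03, -7.30853295e-04,
        9.12874403e-05, -9.43225220e-04]), 'tau': array([-1.84202079e-03, -6.12638640e+01, -2.58174402e+01,  6.91131852e-02,
        4.82788263e-02, -1.16232823e-04]), 'eef_pos': array([241.41813647, 576.23662464, 214.06190144]), 'tcp_rot': array([-3.14051039e+00, -1.07160996e-04,  2.74476667e+00]), 'ft_force': array([ 0.44298493, -0.13267874,  0.58478476]), 'moment': array([-0.02380135, -0.00516881, -0.01445696]), 'opening': 1.0001386292154462}
scene {'intrinsics': array([[439.08978007,   0.        , 289.59417985],
       [  0.        , 439.08978007, 207.6208326 ],
       [  0.        ,   0.        ,   1.        ]]), 'rvec': array([ 1.06689415,  2.40715418, -0.99396343]), 'tvec': array([ 389.70591068, -190.8388212 , 1596.65491118])}
pine_box [(0.92, [231.2, 176.2]), (0.91, [270.5, 134.2]), (0.74, [289.3, 167.8]), (0.68, [254.7, 284.9])]
rack [(0.63, [341.0, 26
[... 337 characters left out ...]
51597,  0.14391664]), 'tvec': array([-525.62701627,  118.29977642, 1088.31621836])}
pine_box [(0.77, [207.9, 351.5]), (0.7, [227.2, 277.2]), (0.63, [304.7, 272.9])]
rack [(0.85, [262.8, 177.5]), (0.54, [233.7, 238.8])]
tin [(0.68, [270.8, 167.0])]
bay [(0.76, [244.3, 170.5])]
box_latch [(0.83, [186.6, 319.8]), (0.81, [282.1, 274.9]), (0.76, [236.6, 264.2])]
wrist {'intrinsics': array([[289.07708457,   0.        , 280.76676943],
       [  0.        , 289.07708457, 208.94495613],
       [  0.        ,   0.        ,   1.        ]]), 'rvec': array([-2.40482833, -1.59933177, -0.23512435]), 'tvec': array([-624.68323287,  -32.61465367,  392.38604447])}
pine_box []
rack []
tin []
bay []
box_latch []
```

View pics/scene0.png

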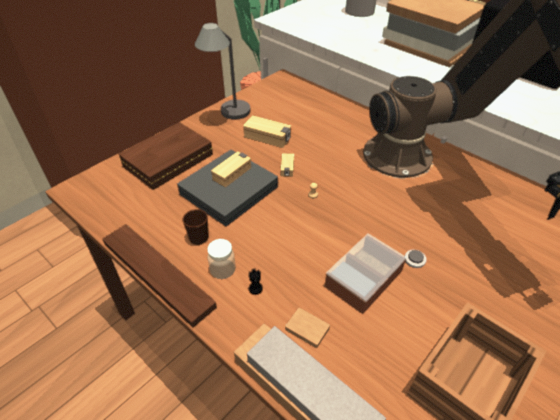

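View pics/side0.png

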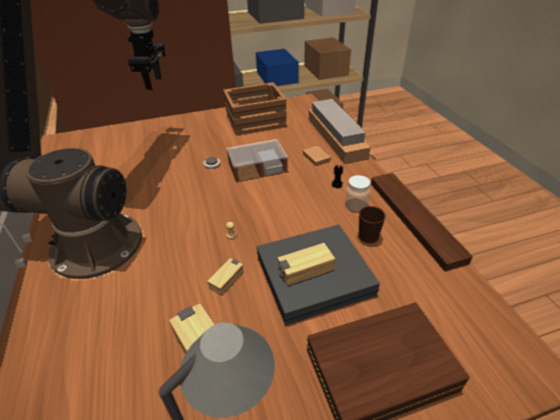

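View pics/wrist0.png

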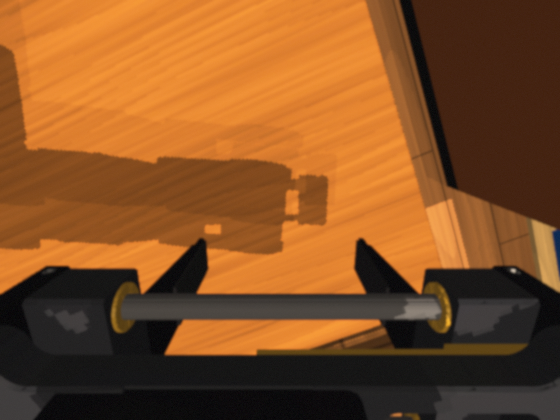

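The scene view shows the target box on the carton near (231,168), larger and smaller look-alikes at (268,130) and (288,165), and the rack with clear roof at (365,270). I'll zoom in for poses.

```bash
cat > h.py <<'E'
import numpy as np, cv2
from cell import env
def cal(n):
    c=env.calibration(n); R=cv2.Rodrigues(np.array(c['rvec']))[0]; return np.array(c['intrinsics']),R,np.array(c['tvec'])
def toplane(n,px,z=0,C=None):
    K,R,t=C or cal(n); d=R.T@np.linalg.inv(K)@np.array([px[0],px[1],1.]); o=-R.T@t
    return o+d*(z-o[2])/d[2]
def proj(n,P,C=None):
    K,R,t=C or cal(n); p=(R@np.atleast_2d(P).T).T+t; p=p@K.T; return p[:,:2]/p[:,2:]
def crop(src,x0,y0,x1,y1,out,s=5):
    im=cv2.imread(src)[y0:y1,x0:x1]; cv2.imwrite(out,cv2.resize(im,None,fx=s,fy=s,interpolation=cv2.INTER_CUBIC))
E
python3 - <<'E'
from h import *
import scipy
crop("pics/scene0.png",310,220,450,320,"pics/c1.png")
crop("pics/side0.png",190,120,330,200,"pics/c2.png")
crop("pics/scene0.png",170,140,300,230,"pics/c3.png")
crop("pics/side0.png",240,220,390,320,"pics/c4.png")
print(toplane("scene",(232,172),50),toplane("side",(305,268),50),toplane("scene",(341,266.6)),toplane("side",(262.8,177.5)))
# box seg, both cams
for n in("scene","side"):
    for r in env.trace("pine_box",n)+env.trace("rack",n)+env.trace("tin",n)+env.trace("carton",n):
        m=r['pixels'].astype(np.uint8); cs=max(cv2.findContours(m,0,2)[0],key=cv2.contourArea)
        print(n,r['conf'],r['pixel'],m.sum(),cv2.boundingRect(cs))
E
```

```text
[ 508.60357572 -322.08522068   50.        ] [ 514.45728614 -314.06191054   50.        ] [ 5.43369895e+02  1.57190369e+02 -1.13686838e-13] [535.89425438 154.26672535   0.        ]
scene 0.74 [288.0, 164.1] 249 (280, 153, 15, 23)
scene 0.63 [229.7, 167.0] 797 (212, 152, 39, 35)
scene 0.52 [225.5, 191.7] 3775 (177, 150, 102, 77)
scene 0.94 [359.4, 272.7] 3781 (325, 233, 81, 81)
scene 0.49 [307.2, 328.0] 1039 (285, 308, 45, 39)
scene 0.88 [226.3, 192.6] 3495 (177, 150, 101, 76)
side 0.8 [303.9, 263.9] 1582 (277, 243, 58, 42)
side 0.6 [192.2, 325.4] 1215 (170, 304, 44, 48)
side 0.57 [226.2, 273.2] 738 (207, 259, 36, 36)
side 0.48 [256.1, 156.2] 1376 (227, 140, 60, 40)
side 0.24 [321.4, 282.1] 6391 (256, 224, 123, 101)
side 0.74 [256.9, 154.0] 1400 (226, 139, 61, 42)
side 0.7 [272.7, 166.9] 199 (264, 160, 18, 14)
side 0.98 [319.9, 280.4] 6336 (256, 225, 122, 100)
```

```bash
python3 - <<'E'
import cv2,numpy as np
a=[cv2.imread(f"pics/c{i}.png") for i in(1,2,3,4)]
for x in a: print(x.shape)
E
```

```text
(500, 700, 3)
(400, 700, 3)
(450, 650, 3)
(500, 750, 3)
```

View pics/c1.png

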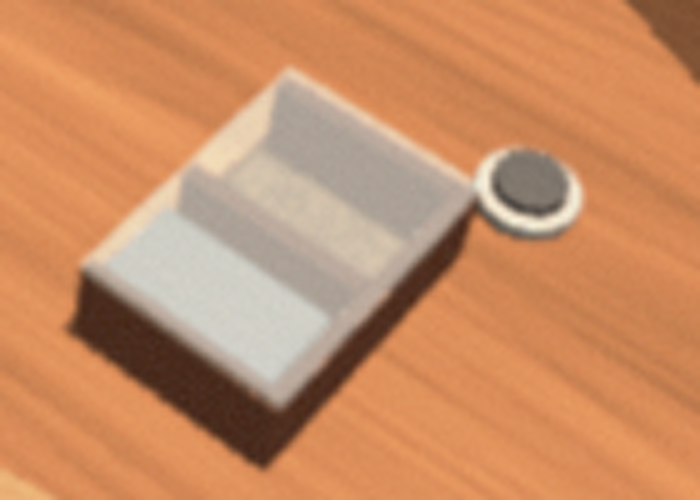

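View pics/c2.png

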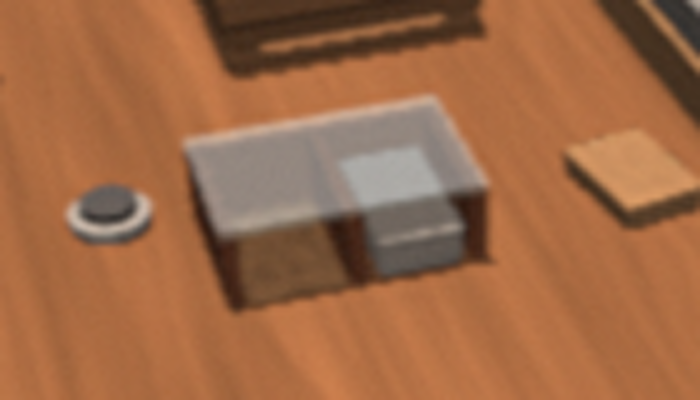

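View pics/c3.png

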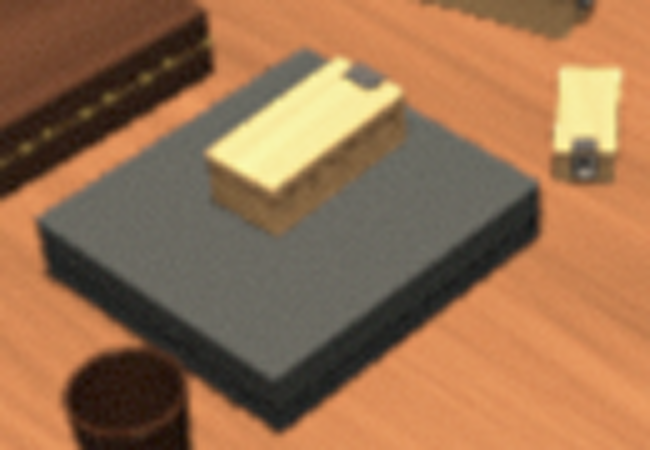

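View pics/c4.png

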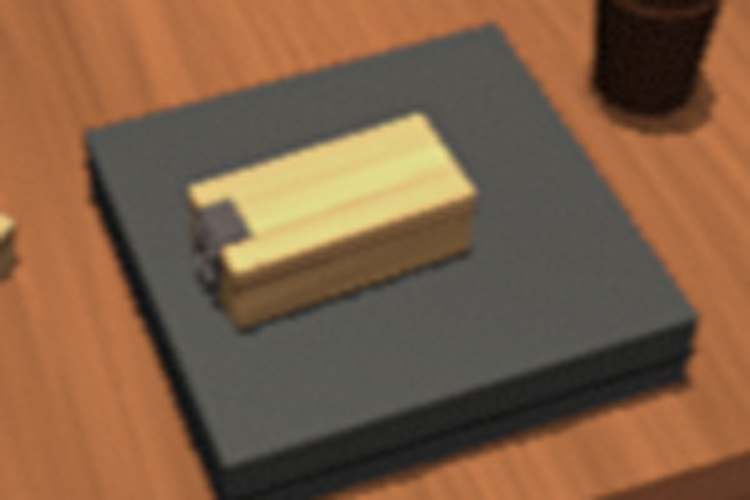

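```bash
python3 - <<'E'
from h import *
from scipy.optimize import least_squares
cs,cd=cal("scene"),cal("side")
box=np.array([[-62.5,29,42],[-62.5,-29,42],[62.5,29,42],[62.5,-29,42]])
S=dict(box=([(237.6,152),(251,158.4),(211.4,171),(225,178.6)],[(277.6,257.4),(285.6,274.4),(324,243),(335,258.4)],92),
 rack=([(367.6,233.6),(405,258),(327,273),(365.6,301)],[(227.4,149),(234.4,167.4),(277,139.4),(288,157)],62))
for k,(a,b,z) in S.items():
    print(k); A=np.array([toplane("scene",p,z,cs)[:2] for p in a]);B=np.array([toplane("side",p,z,cd)[:2] for p in b])
    print(A.round(1).tolist(),A.mean(0));print(B.round(1).tolist(),B.mean(0))
# fits using both cams
def fit(M,sc,sd,z,x0):
    M=np.array(M,float)
    def f(p):
        c,s=np.cos(p[2]),np.sin(p[2]); W=np.c_[M[:,0]*c-M[:,1]*s+p[0],M[:,0]*s+M[:,1]*c+p[1],np.full(len(M),z)]
        return np.r_[(proj(0,W,cs)-sc).ravel(),(proj(0,W,cd)-sd).ravel()]
    r=least_squares(f,x0); print(r.x,np.degrees(r.x[2]),r.fun.round(1)); return r.x
fit([[-62.5,-29],[-62.5,29],[62.5,-29],[62.5,29]],[S['box'][0][i] for i in(1,0,3,2)],[S['box'][1][i] for i in(0,1,2,3)],92,[508,-320,0]) if 0 else None
E
```

```text
box
[[458.3, -344.5], [452.1, -288.1], [580.8, -333.9], [576.4, -275.7]] [ 516.90365773 -310.54610724]
[[450.6, -295.6], [452.3, -351.1], [573.9, -287.3], [578.8, -342.7]] [ 513.86487866 -319.18420445]
rack
[[441.6, 166.6], [446.3, 291.1], [626.9, 167.4], [629.5, 290.5]] [536.06137349 228.91473942]
[[443.6, 278.2], [442.1, 156.7], [629.3, 282.5], [629.5, 157.1]] [536.10876804 218.63471999]
```

```bash
python3 - <<'E'
from h import *
for n in("scene","side"):
  env.read_camera(n)
  for q in("canister","rook","pawn","dice_cup","card_box","buzzer_base","carton","bay","rack","tin"):
    for r in env.place_of(q,n)[:2]: print(n,q,r['conf'],r['pixel'],toplane(n,r['pixel'],0)[:2].round())
print(env.state()['t'])
E
```

```text
scene canister 0.91 [218.5, 269.4] [781. -88.]
scene rook 0.52 [254.5, 288.1] [758.  29.]
scene pawn 0.63 [311.7, 196.0] [377. -89.]
scene dice_cup 0.59 [195.5, 239.1] [ 753. -222.]
scene dice_cup 0.2 [246.8, 160.4] [ 392. -377.]
scene card_box 0.97 [305.4, 326.9] [754. 206.]
scene buzzer_base 0.57 [412.3, 261.7] [392. 296.]
scene buzzer_base 0.23 [219.6, 269.8] [780. -85.]
scene carton 0.78 [228.0, 195.2] [ 560. -292.]
scene rack 0.58 [343.8, 265.1] [534. 160.]
scene rack 0.26 [256.7, 287.4] [752.  32.]
side canister 0.68 [356.6, 207.0] [770. -94.]
side rook 0.65 [369.7, 237.0] [ 746. -226.]
side rook 0.53 [337.1, 183.8] [763.  36.]
side pawn 0.71 [230.1, 235.0] [369. -88.]
side pawn 0.37 [282.9, 274.2] [ 469. -275.]
side dice_cup 0.96 [368.0, 238.8] [ 738. -231.]
side card_box 0.86 [315.0, 156.2] [756. 220.]
side buzzer_base 0.66 [209.6, 165.6] [373. 289.]
side carton 0.77 [317.1, 277.1] [ 549. -313.]
side carton 0.7 [263.4, 175.9] [540. 163.]
side bay 0.6 [246.2, 171.6] [490. 208.]
side rack 0.59 [263.9, 173.5] [546. 176.]
side tin 0.57 [269.4, 168.5] [573. 199.]
side tin 0.28 [304.6, 269.6] [ 528. -279.]
2.4
```

Emit:
{"method": "drive_tool", "body": {
  "commands": [
    {"dx":30,"dy":-15,"dz":20,"yaw":-7},
    {"dx":30,"dy":-15,"dz":20,"yaw":-7},
    {"dx":30,"dy":-20,"dz":15,"yaw":-7},
    {"dx":30,"dy":-25,"dz":10,"yaw":-7},
    {"dx":25,"dy":-30,"dz":10,"yaw":-7}
  ],
  "grip": 1
}}

```text
t: 2.82
eef_pos: [388.1, 470.8, 290.3]
tcp_rot: [3.141, -0.0, 2.128]
ft_force: [-0.0, 0.1, 1.3]
opening: 1.003
```

Emit:
{"method": "drive_tool", "body": {
  "commands": [
    {"dx":20,"dy":-35,"dz":5,"yaw":-7},
    {"dx":20,"dy":-35,"dz":5,"yaw":-7},
    {"dx":20,"dy":-35,"dz":5,"yaw":-7},
    {"dx":20,"dy":-35,"dz":5,"yaw":-7},
    {"dx":20,"dy":-35,"dz":0,"yaw":-7}
  ]
}}

```text
t: 3.23
eef_pos: [487.4, 294.7, 310.8]
tcp_rot: [3.14, -0.001, 1.517]
ft_force: [0.1, 1.2, -0.1]
opening: 1.0
```

Emit:
{"method": "drive_tool", "body": {
  "commands": [
    {"dx":10,"dy":-40,"yaw":-7},
    {"dx":0,"dy":-40,"yaw":-7},
    {"dx":0,"dy":-40,"yaw":-7},
    {"dx":0,"dy":-40,"yaw":-7},
    {"dx":0,"dy":-40,"yaw":-7}
  ]
}}

```text
invalid input
```

```bash
cat > w.py <<'E'
from h import *
import sys
def snap(name):
    c=env.calibration("wrist"); im=env.read_camera("wrist"); cv2.imwrite(f"pics/{name}.png",im[:,:,::-1])
    K,R,t=cal("wrist"); np.savez(f"{name}.npz",K=K,R=R,t=t); print("cam pos",(-R.T@t).round(1),env.state()['eef_pos'])
def load(name): d=np.load(f"{name}.npz"); return d['K'],d['R'],d['t']
if __name__=="__main__": snap(sys.argv[1])
E
python3 w.py wr1
```

```text
cam pos [495.6 371.8 480.2] [490.38395932 289.77765974 310.20700381]
```

View pics/wr1.png

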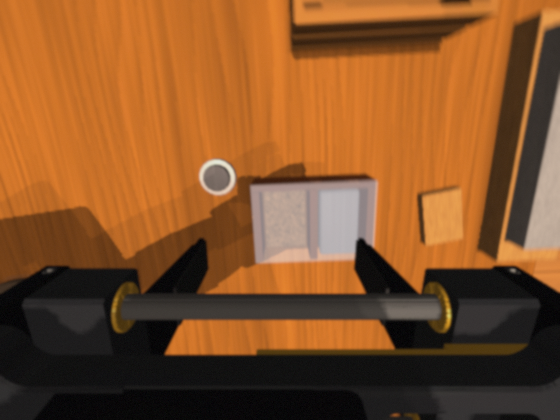

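```bash
python3 -c "
from h import *
crop('pics/wr1.png',235,165,395,275,'pics/wr1c.png')"
```

```text
(no output)
```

View pics/wr1c.png

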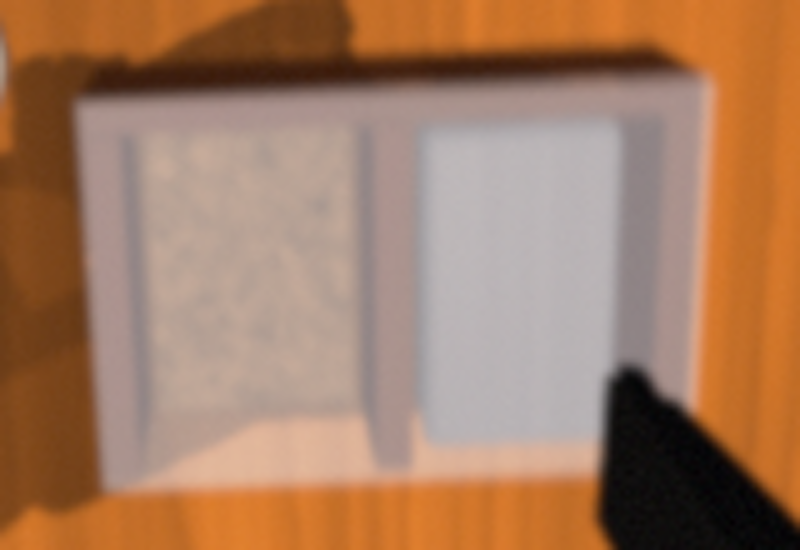

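```bash
python3 - <<'E'
from w import *
C=load('wr1')
P=[(78,100),(708,78),(105,490),(600,473)]
for p in P: print(toplane(0,(235+p[0]/5,165+p[1]/5),62,C).round(1))
# cork on ledge
for p in [(145,125),(362,125),(150,412),(365,410)]: print('cork',toplane(0,(235+p[0]/5,165+p[1]/5),0,C).round(1))
E
```

```text
[445.7 284.5  62. ]
[631.  278.8  62. ]
[442.1 157.   62. ]
[600.4 152.4  62. ]
cork [460.3 261.4   0. ]
cork [534.  256.5   0. ]
cork [453.2 155.2   0. ]
cork [530.9 150.8   0. ]
```

Emit:
{"method": "drive_tool", "body": {
  "commands": [
    {"dx":10,"dy":-40,"dz":0,"yaw":-7},
    {"dx":0,"dy":-40,"dz":0,"yaw":-7},
    {"dx":0,"dy":-40,"dz":0,"yaw":-7},
    {"dx":0,"dy":-40,"dz":0,"yaw":-7},
    {"dx":0,"dy":-40,"dz":0,"yaw":-7}
  ]
}}

```text
t: 3.7
eef_pos: [496.1, 94.8, 309.7]
tcp_rot: [3.141, -0.0, 0.907]
ft_force: [1.1, 1.1, 0.2]
opening: 0.999
```

Emit:
{"method": "drive_tool", "body": {
  "commands": [
    {"dx":0,"dy":-40,"dz":0,"yaw":-7},
    {"dx":0,"dy":-40,"dz":0,"yaw":-7},
    {"dx":0,"dy":-40,"dz":0,"yaw":-7},
    {"dx":0,"dy":-40,"dz":0,"yaw":-7},
    {"dx":0,"dy":-40,"dz":0,"yaw":-7}
  ]
}}

```text
t: 4.12
eef_pos: [496.1, -105.4, 309.9]
tcp_rot: [3.141, -0.0, 0.295]
ft_force: [1.1, 0.5, 0.8]
opening: 1.0
```

Emit:
{"method": "drive_tool", "body": {
  "commands": [
    {"dx":0,"dy":-40,"dz":0,"yaw":-7},
    {"dx":0,"dy":-40,"dz":0,"yaw":-6},
    {"dx":0,"dy":-30,"dz":0,"yaw":0}
  ]
}}

```text
t: 4.37
eef_pos: [496.1, -216.4, 309.7]
tcp_rot: [3.141, -0.0, 0.067]
ft_force: [0.5, -1.3, -0.3]
opening: 1.002
```

```bash
python3 w.py wr2
```

```text
cam pos [ 578.4 -214.1  479.3] [ 496.327615   -219.97273202  309.30512688]
```

View pics/wr2.png

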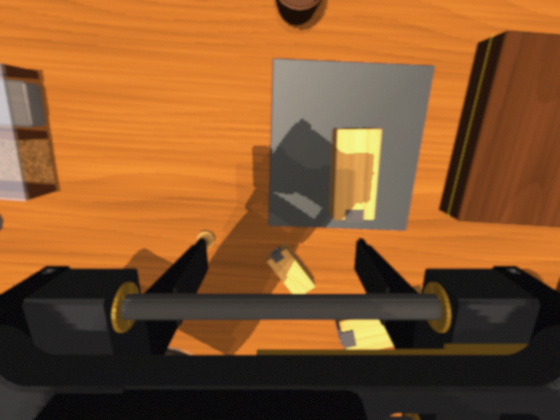

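```bash
python3 - <<'E'
s=open('w.py').read()
s=s.replace('c=env.calibration("wrist"); im','K,R,t=cal("wrist"); p=env.state(); im').replace('    K,R,t=cal("wrist"); np','    np').replace("env.state()['eef_pos'])","p['eef_pos'],p['tcp_rot'],p['t'])")
open('w.py','w').write(s)
E
python3 w.py wr3; python3 -c "
from h import *
crop('pics/wr3.png',260,50,440,240,'pics/wr3c.png',4)"
```

```text
cam pos [ 578.4 -214.1  479.3] [ 496.327615   -219.97273202  309.30512688] [3.13989247e+00 2.35757851e-04 6.99766708e-02] 4.4167
```

View pics/wr3c.png

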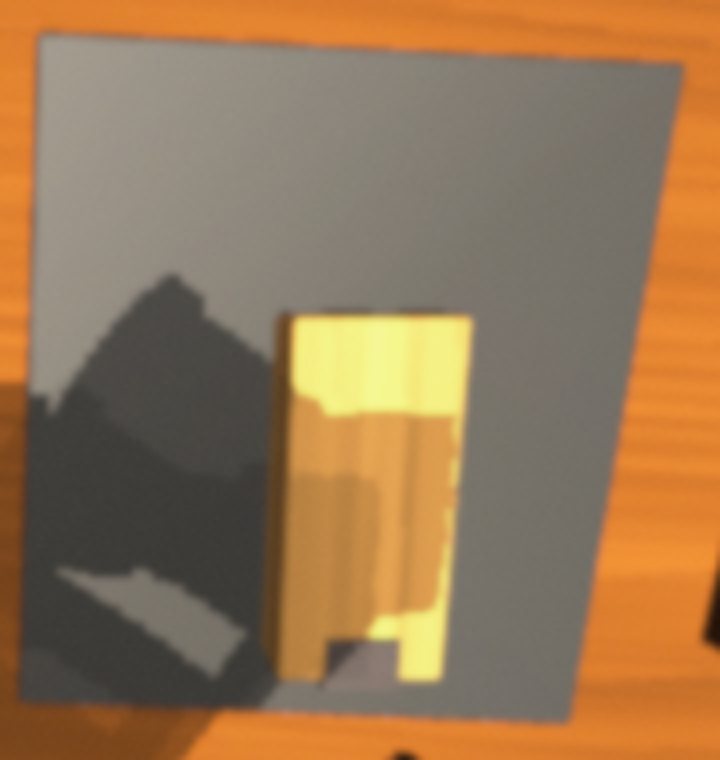

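```bash
python3 - <<'E'
from w import *
C=load('wr3')
A=np.array([toplane(0,(260+p[0]/4,50+p[1]/4),92,C)[:2] for p in [(291,315),(473,317),(278,680),(441,682)]])
print(A.round(1),A.mean(0)); d=A[:2].mean(0)-A[2:].mean(0); e=A[0]-A[1]; f=A[2]-A[3]
print(np.hypot(*d),np.hypot(*e),np.hypot(*f),np.degrees(np.arctan2(d[1],d[0])), np.degrees(np.arctan2(e[1],e[0]))-90)
E
```

```text
[[ 573.7 -282.5]
 [ 577.1 -341.3]
 [ 449.4 -293.1]
 [ 452.7 -350.9]] [ 513.22306606 -316.92263129]
124.7606957098234 58.886190730156706 57.8702249885063 4.638996988158726 3.383974182119033
```

Emit:
{"method": "drive_tool", "body": {
  "commands": [
    {"dx":5,"dy":-32,"dz":-20,"yaw":0},
    {"dx":6,"dy":-32,"dz":-20,"yaw":0},
    {"dx":6,"dy":-33,"dz":-20,"yaw":0},
    {"dx":0,"dy":0,"dz":-35,"yaw":0},
    {"dx":0,"dy":0,"dz":-35,"yaw":0}
  ]
}}

```text
t: 4.88
eef_pos: [513.8, -311.6, 178.6]
tcp_rot: [3.14, -0.001, 0.073]
ft_force: [0.0, -0.4, -0.8]
opening: 1.0
```

Emit:
{"method": "drive_tool", "body": {
  "commands": [
    {"dx":0,"dy":0,"dz":-30,"yaw":0},
    {"dx":0,"dy":0,"dz":-10,"yaw":0},
    {"dx":0,"dy":0,"dz":0,"yaw":0},
    {"dx":0,"dy":0,"dz":0,"yaw":0}
  ]
}}

```text
t: 5.22
eef_pos: [514.1, -310.4, 140.7]
tcp_rot: [3.141, -0.001, 0.075]
ft_force: [0.6, -1.2, 1.2]
opening: 1.001
```

```bash
python3 w.py wr4;python3 -c "
from h import *
cv2.imwrite('pics/sd4.png',env.read_camera('side')[:,:,::-1]);crop('pics/sd4.png',230,180,390,300,'pics/sd4c.png')"
```

```text
cam pos [ 596.1 -304.3  310.7] [ 514.12485811 -310.38590793  140.66677584] [ 3.14112281e+00 -5.08986507e-04  7.50813016e-02] 5.2167
```

View pics/wr4.png

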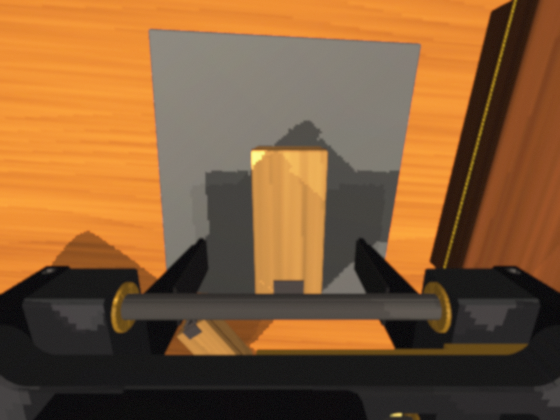

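View pics/sd4c.png

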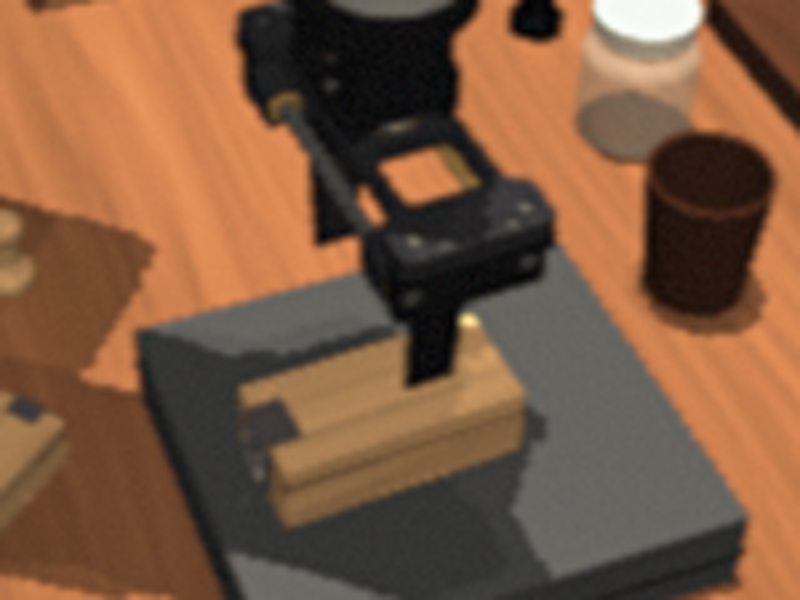

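```bash
python3 - <<'E'
from w import *
C=load('wr4')
for p in [(251,150),(327.5,150.5),(257,293),(323,293)]: print(toplane(0,p,92,C)[:2].round(1))
E
```

```text
[ 574.  -283.9]
[ 577.9 -340.7]
[ 452.5 -294.5]
[ 456.7 -351.6]
```

Emit:
{"method": "drive_tool", "body": {
  "commands": [
    {"dx":0,"dy":-7,"dz":-15,"yaw":0},
    {"dx":0,"dy":0,"dz":-25,"yaw":0},
    {"dx":0,"dy":0,"dz":-25,"yaw":0},
    {"dx":0,"dy":0,"dz":-15,"yaw":0},
    {"dx":0,"dy":0,"dz":-4,"yaw":0}
  ]
}}

```text
t: 5.73
eef_pos: [513.4, -317.3, 55.1]
tcp_rot: [-3.141, 0.001, 0.075]
ft_force: [-0.1, 0.3, 0.1]
opening: 0.999
```

Emit:
{"method": "drive_tool", "body": {
  "commands": [
    {"dx":0,"dy":0,"dz":0,"yaw":0},
    {"dx":0,"dy":0,"dz":0,"yaw":0},
    {"dx":0,"dy":0,"dz":0,"yaw":0},
    {"dx":0,"dy":0,"dz":0,"yaw":0},
    {"dx":0,"dy":0,"dz":0,"yaw":0}
  ],
  "grip": 0.3
}}

```text
t: 6.15
eef_pos: [513.9, -317.8, 56.7]
tcp_rot: [3.14, -0.001, 0.074]
ft_force: [0.5, 0.5, -0.1]
opening: 0.705
```

Emit:
{"method": "drive_tool", "body": {
  "commands": [
    {"dx":0,"dy":0,"dz":0,"yaw":0},
    {"dx":0,"dy":0,"dz":0,"yaw":0},
    {"dx":0,"dy":0,"dz":0,"yaw":0},
    {"dx":0,"dy":0,"dz":0,"yaw":0}
  ]
}}

```text
t: 6.48
eef_pos: [513.6, -317.5, 56.2]
tcp_rot: [3.141, -0.0, 0.074]
ft_force: [-1.0, 1.8, 6.4]
opening: 0.609
```

Emit:
{"method": "drive_tool", "body": {
  "commands": [
    {"dx":0,"dy":0,"dz":0,"yaw":0},
    {"dx":0,"dy":0,"dz":8,"yaw":0},
    {"dx":0,"dy":0,"dz":15,"yaw":0},
    {"dx":0,"dy":0,"dz":20,"yaw":0},
    {"dx":0,"dy":0,"dz":20,"yaw":0}
  ]
}}

```text
t: 6.9
eef_pos: [513.0, -317.2, 118.9]
tcp_rot: [-3.14, 0.002, 0.075]
ft_force: [-0.7, 0.2, -4.4]
opening: 0.608
```

Emit:
{"method": "drive_tool", "body": {
  "commands": [
    {"dx":0,"dy":5,"dz":20,"yaw":3},
    {"dx":0,"dy":10,"dz":20,"yaw":4},
    {"dx":0,"dy":15,"dz":10,"yaw":5},
    {"dx":0,"dy":20,"dz":0,"yaw":5},
    {"dx":0,"dy":25,"dz":0,"yaw":5}
  ]
}}

```text
t: 7.32
eef_pos: [513.3, -242.5, 169.3]
tcp_rot: [3.141, -0.0, 0.462]
ft_force: [0.1, -0.6, -5.6]
opening: 0.609
```

Emit:
{"method": "drive_tool", "body": {
  "commands": [
    {"dx":0,"dy":25,"dz":0,"yaw":5},
    {"dx":0,"dy":25,"dz":0,"yaw":5},
    {"dx":0,"dy":25,"dz":0,"yaw":5},
    {"dx":0,"dy":25,"dz":0,"yaw":5},
    {"dx":0,"dy":25,"dz":0,"yaw":5}
  ]
}}

```text
t: 7.73
eef_pos: [513.0, -116.3, 168.6]
tcp_rot: [-3.141, 0.0, 0.899]
ft_force: [0.6, -0.3, -4.8]
opening: 0.608
```

Emit:
{"method": "drive_tool", "body": {
  "commands": [
    {"dx":0,"dy":25,"dz":0,"yaw":5},
    {"dx":0,"dy":25,"dz":0,"yaw":5},
    {"dx":0,"dy":20,"dz":0,"yaw":5},
    {"dx":0,"dy":15,"dz":0,"yaw":5},
    {"dx":0,"dy":0,"dz":0,"yaw":0}
  ]
}}

```text
t: 8.15
eef_pos: [512.9, -30.2, 168.7]
tcp_rot: [-3.14, -0.0, 1.251]
ft_force: [0.1, -0.5, -5.7]
opening: 0.614
```

```bash
python3 w.py wr5
```

```text
cam pos [539.1  47.5 338.7] [512.90558574 -30.22458078 168.67179165] [-3.14044827e+00 -1.73859875e-04  1.25068276e+00] 8.15
```

View pics/wr5.png

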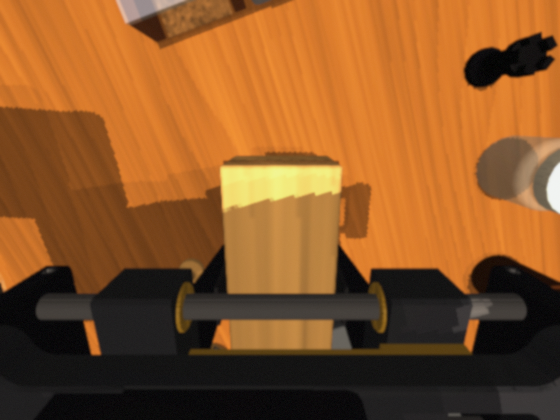

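Emit:
{"method": "drive_tool", "body": {
  "commands": [
    {"dx":-7,"dy":0,"dz":0,"yaw":6},
    {"dx":-7,"dy":0,"dz":0,"yaw":6},
    {"dx":-7,"dy":0,"dz":0,"yaw":5},
    {"dx":0,"dy":0,"dz":0,"yaw":0},
    {"dx":0,"dy":0,"dz":0,"yaw":0}
  ]
}}

```text
t: 8.62
eef_pos: [492.6, -33.2, 168.8]
tcp_rot: [3.141, 0.0, 1.535]
ft_force: [-0.2, 0.5, -4.0]
opening: 0.611
```

```bash
python3 w.py wr6
```

```text
cam pos [495.7  48.7 338.8] [492.61128936 -33.2164192  168.79649518] [3.14136432e+00 1.11029606e-04 1.53545160e+00] 8.6167
```

View pics/wr6.png

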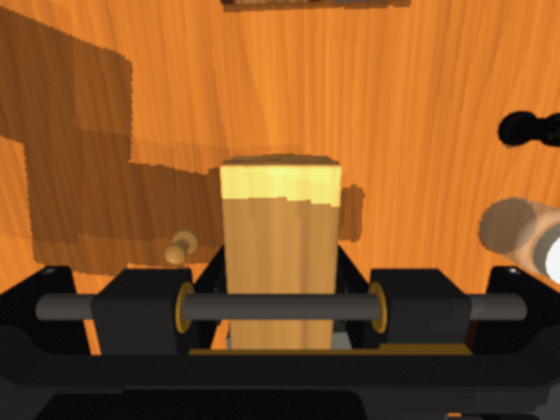

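Emit:
{"method": "drive_tool", "body": {
  "commands": [
    {"dx":0,"dy":15,"dz":0,"yaw":0},
    {"dx":0,"dy":25,"dz":0,"yaw":0},
    {"dx":0,"dy":25,"dz":0,"yaw":0},
    {"dx":0,"dy":20,"dz":0,"yaw":0},
    {"dx":0,"dy":10,"dz":0,"yaw":0}
  ]
}}

```text
t: 9.08
eef_pos: [492.8, 64.1, 168.7]
tcp_rot: [3.141, -0.0, 1.538]
ft_force: [0.1, -0.2, -6.0]
opening: 0.612
```

Emit:
{"method": "drive_tool", "body": {
  "commands": [
    {"dx":0,"dy":0,"dz":0,"yaw":0},
    {"dx":0,"dy":0,"dz":0,"yaw":0}
  ]
}}

```text
t: 9.25
eef_pos: [492.8, 62.4, 168.6]
tcp_rot: [3.141, 0.0, 1.54]
ft_force: [0.1, -1.3, -4.9]
opening: 0.607
```

```bash
python3 w.py wr7; python3 -c "
from h import *
crop('pics/wr7.png',200,0,440,160,'pics/wr7c.png',3)"
```

```text
cam pos [495.5 144.3 338.6] [492.83116881  62.39905606 168.6088055 ] [3.14141043e+00 2.29625876e-04 1.53995772e+00] 9.25
```

View pics/wr7c.png

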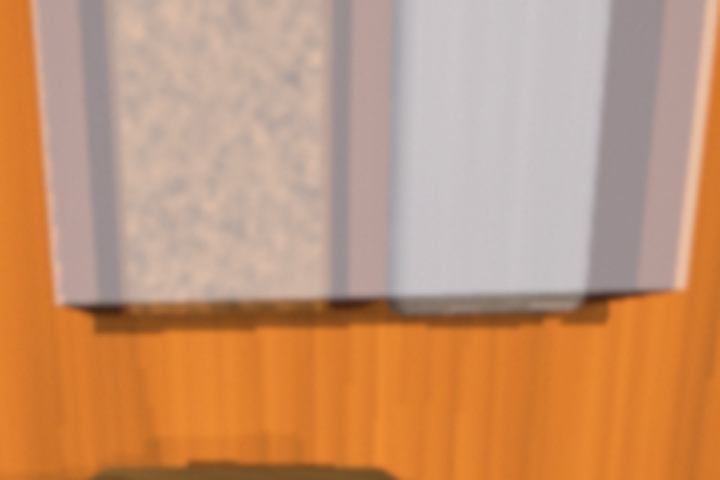

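```bash
python3 - <<'E'
from w import *
C=load('wr7')
g=lambda p,z:toplane(0,(200+p[0]/3,p[1]/3),z,C)[:2]
a,b,c,d=[g(p,62) for p in[(58,304),(686,290),(33,0),(717,0)]]
ang=lambda v:np.degrees(np.arctan2(v[1],v[0]))
print(a,b,c,d,np.hypot(*(b-a)),ang(b-a),ang(c-a),ang(d-b))
th=np.radians(ang(b-a)+90); m=(a+b)/2; x=np.array([np.cos(th),np.sin(th)]); y=np.array([-x[1],x[0]])
bay=m+44*y; print('mouth',bay,'home',bay+52.5*x)
# cork edges & divider top edges for bay
for z,pp in((0,[(122,303),(328,300),(112,0),(330,0)]),(56,[(98,303),(345,300)])): print([g(p,z).round(1).tolist() for p in pp])
E
```

```text
[440.60860641 163.23175765] [628.09787311 161.2947723 ] [441.01822251 241.31409034] [627.88316482 235.42538858] 187.499272101935 -0.59191195088895 89.69943189761125 90.16594822240363
mouth [490.3555877  162.71781264] home [490.89794571 215.21501111]
[[451.8, 167.1], [527.3, 165.8], [455.2, 262.2], [528.2, 259.9]]
[[451.7, 163.5], [527.2, 162.0]]
```

Emit:
{"method": "drive_tool", "body": {
  "commands": [
    {"dx":-3,"dy":20,"dz":-20,"yaw":1},
    {"dx":0,"dy":0,"dz":-30,"yaw":0},
    {"dx":0,"dy":0,"dz":-30,"yaw":0},
    {"dx":0,"dy":0,"dz":-30,"yaw":0},
    {"dx":0,"dy":0,"dz":-20,"yaw":0}
  ]
}}

```text
t: 9.72
eef_pos: [489.2, 81.4, 36.5]
tcp_rot: [-3.14, 0.0, 1.556]
ft_force: [-0.8, 0.4, -5.2]
opening: 0.607
```

Emit:
{"method": "drive_tool", "body": {
  "commands": [
    {"dx":0,"dy":0,"dz":-12,"yaw":0},
    {"dx":0,"dy":0,"dz":-8,"yaw":0},
    {"dx":0,"dy":0,"dz":-5,"yaw":0},
    {"dx":0,"dy":0,"dz":-3,"yaw":0},
    {"dx":0,"dy":0,"dz":0,"yaw":0}
  ]
}}

```text
t: 10.13
eef_pos: [489.8, 82.1, 10.7]
tcp_rot: [3.141, 0.0, 1.557]
ft_force: [0.0, 0.1, -4.5]
opening: 0.609
```

Emit:
{"method": "drive_tool", "body": {
  "commands": [
    {"dx":0,"dy":0,"dz":-2,"yaw":0},
    {"dx":0,"dy":0,"dz":-1,"yaw":0},
    {"dx":0,"dy":0,"dz":-1,"yaw":0},
    {"dx":0,"dy":0,"dz":0,"yaw":0}
  ]
}}

```text
t: 10.47
eef_pos: [489.6, 82.5, 6.9]
tcp_rot: [3.141, -0.0, 1.558]
ft_force: [0.2, -0.4, -4.3]
opening: 0.605
```

Emit:
{"method": "drive_tool", "body": {
  "commands": [
    {"dx":0,"dy":0,"dz":-1,"yaw":0},
    {"dx":0,"dy":0,"dz":0,"yaw":0},
    {"dx":0,"dy":0,"dz":0,"yaw":0}
  ]
}}

```text
t: 10.72
eef_pos: [489.7, 82.5, 6.2]
tcp_rot: [3.141, -0.0, 1.558]
ft_force: [-1.2, -0.6, 5.2]
opening: 0.612
```

Touchdown shows in the force (-4.3 to +5.2 N). Releasing.

Emit:
{"method": "drive_tool", "body": {
  "commands": [
    {"dx":0,"dy":0,"dz":0,"yaw":0},
    {"dx":0,"dy":0,"dz":0,"yaw":0},
    {"dx":0,"dy":0,"dz":0,"yaw":0},
    {"dx":0,"dy":0,"dz":0,"yaw":0},
    {"dx":0,"dy":0,"dz":0,"yaw":0}
  ],
  "grip": 0.9
}}

```text
t: 11.13
eef_pos: [489.6, 82.5, 5.6]
tcp_rot: [3.141, 0.0, 1.558]
ft_force: [0.4, 0.4, 0.2]
opening: 0.881
```

Emit:
{"method": "drive_tool", "body": {
  "commands": [
    {"dx":0,"dy":0,"dz":0,"yaw":0},
    {"dx":0,"dy":0,"dz":0,"yaw":0},
    {"dx":0,"dy":0,"dz":0,"yaw":0}
  ]
}}

```text
t: 11.38
eef_pos: [489.5, 82.5, 5.6]
tcp_rot: [3.142, -0.0, 1.558]
ft_force: [0.1, 0.1, 0.6]
opening: 0.903
```

Emit:
{"method": "drive_tool", "body": {
  "commands": [
    {"dx":0,"dy":0,"dz":15,"yaw":0},
    {"dx":0,"dy":0,"dz":30,"yaw":0},
    {"dx":0,"dy":0,"dz":35,"yaw":0},
    {"dx":0,"dy":0,"dz":15,"yaw":0},
    {"dx":0,"dy":-15,"dz":0,"yaw":0}
  ]
}}

```text
t: 11.8
eef_pos: [490.9, 68.6, 104.0]
tcp_rot: [3.136, -0.0, 1.56]
ft_force: [0.1, 0.4, 0.5]
opening: 0.899
```

Emit:
{"method": "drive_tool", "body": {
  "commands": [
    {"dx":0,"dy":-25,"dz":10,"yaw":0},
    {"dx":0,"dy":-25,"dz":10,"yaw":0},
    {"dx":0,"dy":-25,"dz":0,"yaw":0},
    {"dx":0,"dy":-15,"dz":0,"yaw":0},
    {"dx":0,"dy":0,"dz":0,"yaw":0}
  ],
  "grip": 0.34
}}

```text
t: 12.22
eef_pos: [489.7, -24.7, 120.9]
tcp_rot: [3.141, 0.0, 1.556]
ft_force: [-0.0, -0.7, 0.1]
opening: 0.607
```

Emit:
{"method": "drive_tool", "body": {
  "commands": [
    {"dx":0,"dy":0,"dz":0,"yaw":0},
    {"dx":0,"dy":0,"dz":0,"yaw":0},
    {"dx":0,"dy":0,"dz":0,"yaw":0},
    {"dx":0,"dy":0,"dz":0,"yaw":0}
  ]
}}

```text
t: 12.55
eef_pos: [489.5, -21.7, 120.6]
tcp_rot: [-3.141, -0.0, 1.559]
ft_force: [0.2, 0.1, -0.4]
opening: 0.36
```

```bash
python3 w.py wr8; python3 -c "
from h import *
cv2.imwrite('pics/sd8.png',env.read_camera('side')[:,:,::-1]);crop('pics/sd8.png',180,130,340,250,'pics/sd8c.png')"
```

```text
cam pos [490.7  60.2 290.6] [489.48297333 -21.717233   120.5955701 ] [-3.14149257e+00 -7.00055200e-05  1.55916288e+00] 12.55
```

View pics/wr8.png

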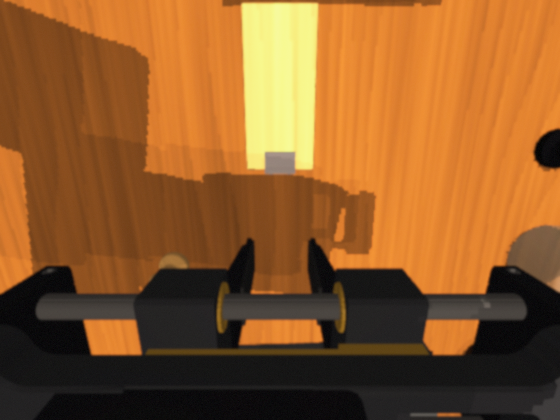

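View pics/sd8c.png

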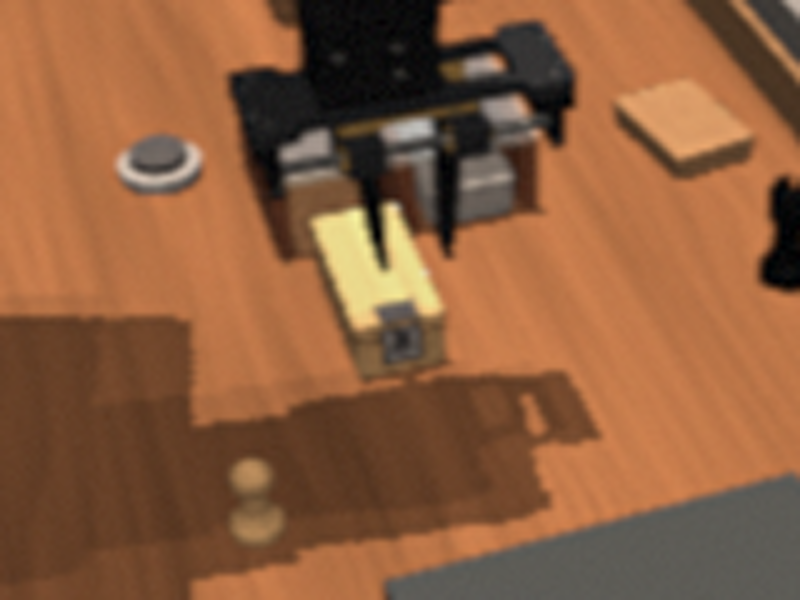

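```bash
python3 - <<'E'
from w import *
C=load('wr8')
for p in [(242,3),(318,3),(247,170),(313,170),(280,175)]: print(toplane(0,p,42,C)[:2].round(1))
E
```

```text
[462.7 144.3]
[518.9 143.6]
[460.7  20.4]
[517.7  19.7]
[489.1  15.7]
```

Emit:
{"method": "drive_tool", "body": {
  "commands": [
    {"dx":0,"dy":0,"dz":-25,"yaw":0},
    {"dx":0,"dy":0,"dz":-30,"yaw":0},
    {"dx":0,"dy":0,"dz":-30,"yaw":0},
    {"dx":0,"dy":0,"dz":-21,"yaw":0},
    {"dx":0,"dy":0,"dz":0,"yaw":0}
  ]
}}

```text
t: 13.07
eef_pos: [487.9, -22.0, 11.5]
tcp_rot: [-3.136, -0.001, 1.558]
ft_force: [-0.2, 0.1, -1.1]
opening: 0.338
```

Emit:
{"method": "drive_tool", "body": {
  "commands": [
    {"dx":0,"dy":12,"dz":0,"yaw":0},
    {"dx":0,"dy":8,"dz":0,"yaw":0},
    {"dx":0,"dy":6,"dz":0,"yaw":0},
    {"dx":0,"dy":6,"dz":0,"yaw":0},
    {"dx":0,"dy":6,"dz":0,"yaw":0}
  ]
}}

```text
t: 13.48
eef_pos: [490.2, 16.1, 15.8]
tcp_rot: [3.139, 0.0, 1.559]
ft_force: [-0.3, -3.7, 2.6]
opening: 0.338
```

Emit:
{"method": "drive_tool", "body": {
  "commands": [
    {"dx":0,"dy":6,"dz":0,"yaw":0},
    {"dx":0,"dy":6,"dz":0,"yaw":0},
    {"dx":0,"dy":6,"dz":0,"yaw":0},
    {"dx":0,"dy":6,"dz":0,"yaw":0},
    {"dx":0,"dy":6,"dz":0,"yaw":0}
  ]
}}

```text
t: 13.9
eef_pos: [489.5, 46.0, 14.7]
tcp_rot: [3.142, 0.0, 1.558]
ft_force: [-0.0, -3.7, 2.7]
opening: 0.341
```

```bash
python3 w.py wr9; python3 -c "
from h import *
cv2.imwrite('pics/sd9.png',env.read_camera('side')[:,:,::-1]);crop('pics/sd9.png',180,130,340,250,'pics/sd9c.png')"
```

```text
cam pos [490.8 127.9 184.7] [489.51904187  46.00622388  14.68500786] [3.14152154e+00 2.64856628e-05 1.55788344e+00] 13.9
```

View pics/wr9.png

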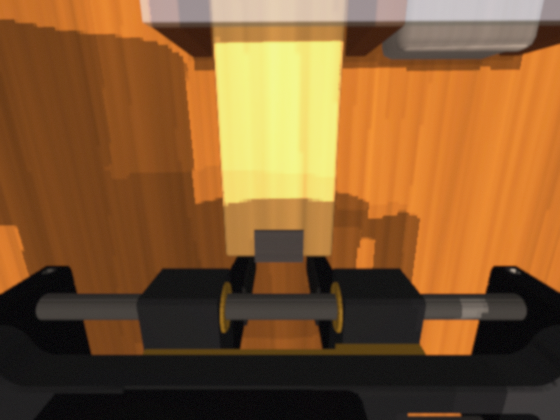

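View pics/sd9c.png

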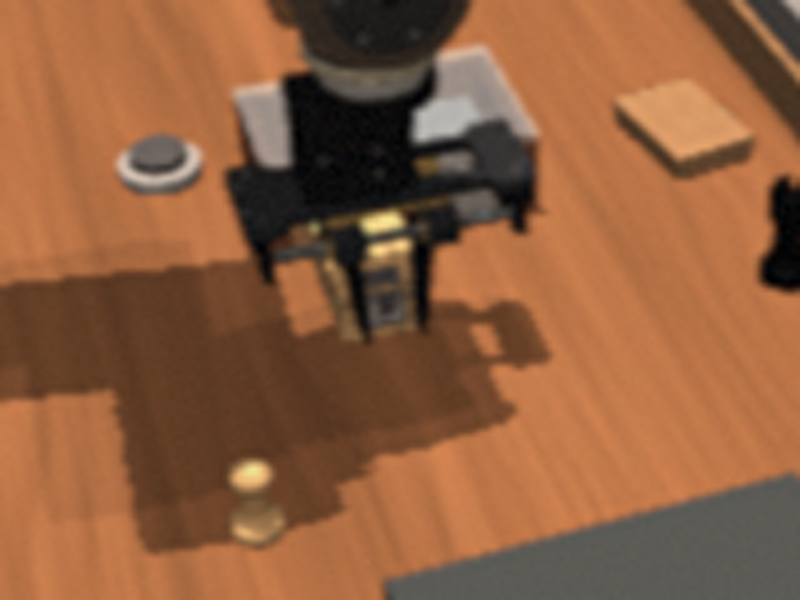

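```bash
python3 - <<'E'
from w import *
C=load('wr9')
for p in [(216,42),(344,42),(226,256),(332,256)]: print(toplane(0,p,42,C)[:2].round(1))
for p in [(143,22),(404,24),(376,24)]: print(toplane(0,p,62,C)[:2].round(1))
E
```

```text
[462.6 161.7]
[518.8 160.9]
[460.   58.4]
[517.5  57.7]
[440.  163.9]
[536.9 161.9]
[526.5 162.1]
```

Emit:
{"method": "drive_tool", "body": {
  "commands": [
    {"dx":0,"dy":6,"dz":0,"yaw":0},
    {"dx":0,"dy":8,"dz":0,"yaw":0},
    {"dx":0,"dy":8,"dz":0,"yaw":0},
    {"dx":0,"dy":8,"dz":0,"yaw":0},
    {"dx":0,"dy":8,"dz":0,"yaw":0}
  ]
}}

```text
t: 14.42
eef_pos: [489.4, 84.4, 14.5]
tcp_rot: [-3.141, -0.0, 1.558]
ft_force: [-0.5, -2.0, -0.5]
opening: 0.34
```

Emit:
{"method": "drive_tool", "body": {
  "commands": [
    {"dx":0,"dy":8,"dz":0,"yaw":0},
    {"dx":0,"dy":8,"dz":0,"yaw":0},
    {"dx":0,"dy":8,"dz":0,"yaw":0},
    {"dx":0,"dy":6,"dz":0,"yaw":0},
    {"dx":0,"dy":4,"dz":0,"yaw":0}
  ]
}}

```text
t: 14.83
eef_pos: [489.5, 118.4, 14.7]
tcp_rot: [3.142, -0.0, 1.559]
ft_force: [0.4, -2.6, -1.2]
opening: 0.343
```

```bash
python3 w.py wr10; python3 -c "
from h import *
cv2.imwrite('pics/sd10.png',env.read_camera('side')[:,:,::-1]);crop('pics/sd10.png',180,130,340,250,'pics/sd10c.png')"
```

```text
cam pos [490.7 200.3 184.7] [489.45736511 118.35618134  14.65324111] [ 3.14152311e+00 -3.80382307e-06  1.55859677e+00] 14.8333
```

View pics/wr10.png

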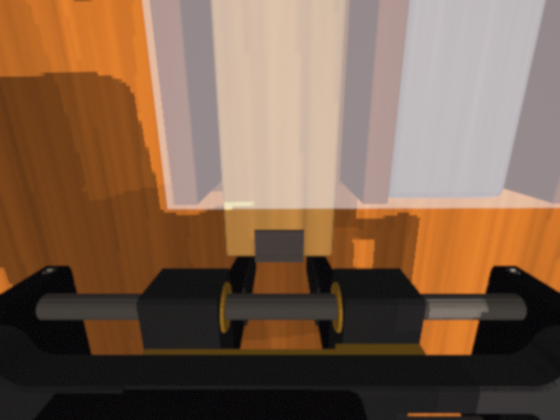

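The box is going in straight and centred, between the walls at columns 205 and 350; its end is about 22 mm short of home.

Emit:
{"method": "drive_tool", "body": {
  "commands": [
    {"dx":0,"dy":4,"dz":0,"yaw":0},
    {"dx":0,"dy":4,"dz":0,"yaw":0},
    {"dx":0,"dy":4,"dz":0,"yaw":0},
    {"dx":0,"dy":3,"dz":0,"yaw":0},
    {"dx":0,"dy":2,"dz":0,"yaw":0}
  ]
}}

```text
t: 15.35
eef_pos: [489.6, 134.8, 14.7]
tcp_rot: [3.141, 0.0, 1.558]
ft_force: [1.0, -2.9, 1.0]
opening: 0.338
```

Emit:
{"method": "drive_tool", "body": {
  "commands": [
    {"dx":0,"dy":2,"dz":0,"yaw":0},
    {"dx":0,"dy":1,"dz":0,"yaw":0},
    {"dx":0,"dy":1,"dz":0,"yaw":0}
  ]
}}

```text
t: 15.6
eef_pos: [489.6, 138.5, 14.7]
tcp_rot: [3.141, 0.0, 1.558]
ft_force: [-0.3, -3.8, 2.1]
opening: 0.341
```

Emit:
{"method": "drive_tool", "body": {
  "commands": [
    {"dx":0,"dy":1,"dz":0,"yaw":0},
    {"dx":0,"dy":1,"dz":0,"yaw":0}
  ]
}}

```text
t: 15.77
eef_pos: [489.6, 140.5, 14.7]
tcp_rot: [3.141, 0.0, 1.558]
ft_force: [0.2, -3.4, 2.1]
opening: 0.335
```

Emit:
{"method": "drive_tool", "body": {
  "commands": [
    {"dx":0,"dy":1,"dz":0,"yaw":0},
    {"dx":0,"dy":0,"dz":0,"yaw":0}
  ]
}}

```text
t: 15.93
eef_pos: [489.5, 141.6, 14.7]
tcp_rot: [3.141, -0.0, 1.558]
ft_force: [0.1, -2.2, 1.6]
opening: 0.339
```

Emit:
{"method": "drive_tool", "body": {
  "commands": [
    {"dx":0,"dy":1,"dz":0,"yaw":0},
    {"dx":0,"dy":1,"dz":0,"yaw":0}
  ]
}}

```text
t: 16.1
eef_pos: [489.8, 142.0, 14.7]
tcp_rot: [3.142, 0.002, 1.559]
ft_force: [4.2, -32.8, 3.5]
opening: 0.337
```

Emit:
{"method": "drive_tool", "body": {
  "commands": [
    {"dx":0,"dy":1,"dz":0,"yaw":0}
  ]
}}

```text
t: 16.18
eef_pos: [489.8, 142.0, 14.7]
tcp_rot: [-3.141, 0.003, 1.559]
ft_force: [3.3, -43.4, 4.9]
opening: 0.338
```

Force jumped to 43 N at y = 142: the box is against the back wall. I'll back off slowly and check.

Emit:
{"method": "drive_tool", "body": {
  "commands": [
    {"dx":0,"dy":-4,"dz":0,"yaw":0},
    {"dx":0,"dy":-10,"dz":0,"yaw":0},
    {"dx":0,"dy":-20,"dz":0,"yaw":0},
    {"dx":0,"dy":-20,"dz":20,"yaw":0},
    {"dx":0,"dy":-20,"dz":35,"yaw":0}
  ]
}}

```text
t: 16.6
eef_pos: [487.8, 69.6, 67.7]
tcp_rot: [-3.136, -0.0, 1.558]
ft_force: [1.0, 0.0, -0.0]
opening: 0.341
```

Emit:
{"method": "drive_tool", "body": {
  "commands": [
    {"dx":0,"dy":0,"dz":35,"yaw":0},
    {"dx":0,"dy":0,"dz":35,"yaw":0},
    {"dx":0,"dy":0,"dz":35,"yaw":0},
    {"dx":0,"dy":0,"dz":20,"yaw":0},
    {"dx":0,"dy":0,"dz":0,"yaw":0}
  ]
}}

```text
t: 17.02
eef_pos: [490.9, 70.4, 198.7]
tcp_rot: [3.135, -0.001, 1.558]
ft_force: [0.3, -0.3, -0.3]
opening: 0.34
```

```bash
python3 w.py wr11; python3 -c "
from h import *
crop('pics/wr11.png',200,20,400,190,'pics/wr11c.png',4)
a=env.read_camera('side');b=env.read_camera('scene')
cv2.imwrite('pics/sd11.png',np.vstack([cv2.resize(a[100:270,150:400],None,fx=2,fy=2),cv2.resize(b[90:225+110,150:400],(500,245))])[:,:,::-1])"
```

```text
cam pos [491.  152.2 368.8] [490.93583479  70.3987819  198.714277  ] [ 3.13453143e+00 -5.53095199e-04  1.55802311e+00] 17.0167
```

View pics/wr11c.png

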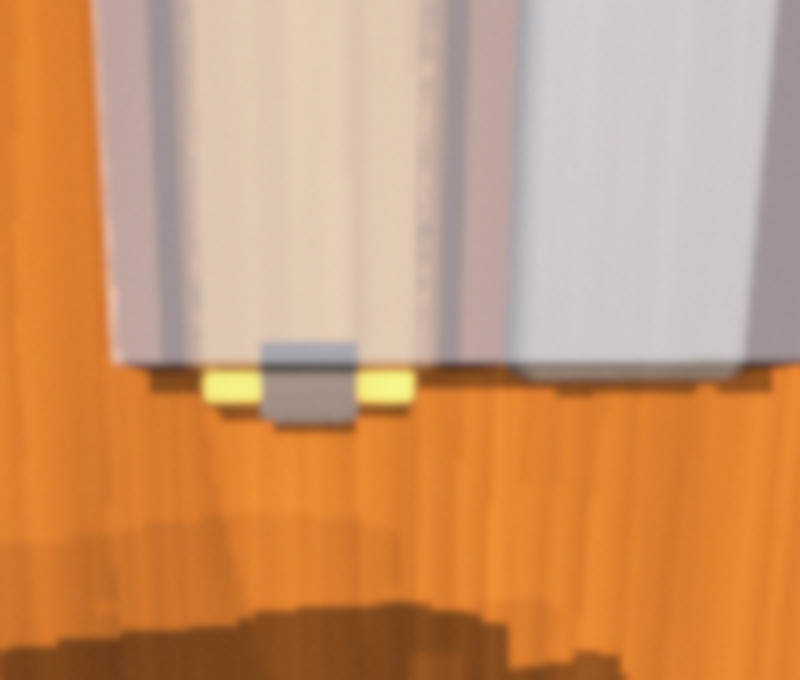

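View pics/sd11.png

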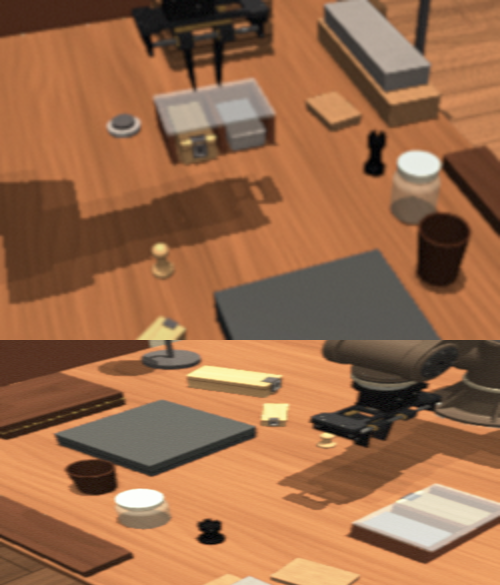

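```bash
python3 - <<'E'
from w import *
C=load('wr11')
g=lambda p,z:toplane(0,(200+p[0]/4,20+p[1]/4),z,C)[:2].round(1)
print(g((203,404),42),g((415,403),42),g((115,364),62),g((159,362),56),g((462,362),56))
s=env.state(); print(s['ft_force'],s['qvel'].round(3)); env.job_done()
E
```

```text
[460.5 153.2] [517.8 152.7] [440.7 163.1] [451.  163.6] [528.6 162.6]
[-0.13621607 -0.33883099 -0.12162344] [ 0.001  0.022  0.009 -0.001  0.002  0.001]
the job is handed in; nothing more can be done
```

I lifted the middle-sized latched box off the carton, turned it, and set it flat on the ledge about 130 mm short of home. I let go, then pushed it with two fingertips on its latch end, either side of the latch plate, into the empty bay. I handed the job in at about 17 s of the 56 s allowed. It gives no verdict.

- **Fully home:** the push force rose from about 3 N to 43 N as the box met the back wall. In the last wrist picture its pine end stands about 10 mm out of the mouth, as it should when home.
- **Fit:** the box sits within about 1 mm of the bay's centre line and within about 1° of straight, latch end out. It looked flat and upright.
- **Other things:** the gripper was clear of everything and read no contact force. The tin and the other loose things looked untouched in the last pictures, but I did not measure them.

The scene and side cameras disagreed by about 9 mm in y. I used wrist-camera fixes for the final positions.

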